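# Sort the stripped-down parts on the garage bench

### The job

Sort the loose parts on the bench: lay both ball bearings in the broad, nearly square tray, both axle nuts in the round dish, and the spark plug lengthwise near the middle of the narrow tray. Lay the bearings and nuts flat on the floor of their tray or dish, none on top of another or on a rim, and set everything down rather than dropping it. Leave the white grease pot standing where it is.

Things in the scene. Friction and masses are not known exactly. Their poses are not given: they have to be found in the camera images.
- bearing_a_c (a point): a steel ball bearing, a flat round ring with dark seals, lying flat on the bench: 52 mm outside diameter, 15 mm tall, dark bore 25 mm wide (not open). The point is its centre, half-way up (7.5 mm). Its z axis is the bore axis. The two bearings are alike. About 0.13 kg.
- bearing_b_c (a point): a steel ball bearing, a flat round ring with dark seals, lying flat on the bench: 52 mm outside diameter, 15 mm tall, dark bore 25 mm wide (not open). The point is its centre, half-way up (7.5 mm). Its z axis is the bore axis. The two bearings are alike. About 0.13 kg.
- nut_a_c (a point): a plain steel hexagonal axle nut, lying flat on the bench: 36 mm across the flats, 41.6 mm across the corners, 24 mm tall, dark bore 23 mm wide. The point is its centre, half-way up (12 mm). Its z axis is the bore; its x axis is square to one pair of flats (the other pairs are at 60 and 120 degrees). The two nuts are alike. About 0.11 kg.
- nut_b_c (a point): a plain steel hexagonal axle nut, lying flat on the bench: 36 mm across the flats, 41.6 mm across the corners, 24 mm tall, dark bore 23 mm wide. The point is its centre, half-way up (12 mm). Its z axis is the bore; its x axis is square to one pair of flats (the other pairs are at 60 and 120 degrees). The two nuts are alike. About 0.11 kg.
- plug_c (a point): a spark plug lying on one flat of its hexagon, 85 mm long, 60 g. The point is the middle of the steel hexagon (21 mm across flats, 18 mm long), on the plug's axis, 10.5 mm above the bench: grip and balance point. x runs along the plug: white insulator (11 mm thick) and terminal to 44 mm at +x, dark thread (14 mm thick) to 41 mm at -x. y is level, across it; 24 mm wide there.
- square_tray_in (a point): the broad, nearly square aluminium tray, fixed to the bench, for the bearings: 160 mm (along its x) by 140 mm (along its y) outside, 154 by 134 mm inside, walls 3 mm thick, rim 15 mm above the bench. The point is the centre of its inner floor, 3 mm above the bench.
- dish_in (a point): the round aluminium dish, fixed to the bench, for the nuts: 150 mm across at the rim, about 130 mm across its flat inner floor, rim 16 mm above the bench. The point is the centre of its inner floor, 3 mm above the bench.
- long_tray_in (a point): the narrow aluminium tray, fixed to the bench, for the spark plug: 156 mm (along its x, its length) by 82 mm (along its y) outside, 150 by 76 mm inside, walls 3 mm thick, rim 15 mm above the bench. The point is the centre of its inner floor, 3 mm above the bench.
- pot_c (a point): a small closed white grease pot with a dark lid, 42 mm across and 42 mm tall, standing loose among the parts: to be left alone. The point is its centre, half-way up.
Mind the look-alikes: they are no part of the job. What is shaped like the part that bears plug_c but blue or orange is not meant.

How it is judged:
By the outcome, as a careful person would: the job done as asked, in the order asked, and still so for the second after the job is handed in, with the robot touching nothing.
It also fails if it takes over 125 s, if anything falls off the work surface, if the arm or the gripper's body presses on something with over 40 N, if the wrist force passes 120 N, or if a joint passes its speed limit or range.

### The arm

A 7-joint arm with a two-finger parallel gripper is mounted at the origin on the work surface. World frame = base frame: x ahead of the robot, y to its left, z up, the work surface at z = 0. Lengths are in m, angles in degrees, forces in N, time in s.
With the tool pointing down it reaches from about 0.425 to 0.875 m from the base axis. Payload 4.7 kg.
Tool frame: the origin (TCP) lies between the finger pads; the fingertips stand 11 mm ahead of it and the grasp point (between the pads) lies 8 mm behind it (env.tcp_to_tips is the distance from the TCP to the fingertips, in m); z points along the fingers, y is the line along which they close (so a half turn about z gives the same grasp; the last joint's range is limited). The gripper opens to 87 mm and grips with 3 to 60 N. Pads are 19 mm wide; open, the fingers measure 117 mm over their backs; the gripper's body (75 mm by 190 mm) begins 51 mm behind the grasp point.
Start: joints at [76.897, 18.392, -4.016, 83.108, 1.295, 78.541, -3.26], TCP at [0.156, -0.631, 0.213] pointing down, gripper open.
Joint ranges: [-163.93, 163.93], [-17.29, 119.83], [-79.2, 71.16], [3.27, 140.29], [-89.18, 269.18], [5.43, 117.66], [-154.24, 154.24]. Speed limits (degrees/s): [147.25, 147.25, 180, 180, 180, 180, 180].

### API

Orientations are given as [roll, pitch, yaw] about the fixed x, y, z axes, in that order (R = Rz(yaw) Ry(pitch) Rx(roll)).
In Python, from cell import env, viewer gives the robot as it stands.
- The arm moves only by the tool step_arm, never from a script. Its arguments are lists of equal length, an entry for each row: "delta_pos": the shift along the tool's x, y, z in units of 0.2 m (1.0 is 0.2 m), a list of three; "rot": the turn, a rotation vector about the tool's x, y, z in units of 1.5 rad (1.0 is 1.5 rad), a list of three; "gripper": the gripper command: -1 is shut, 1 is fully open, values between are in proportion. A call has 1 to 20 rows; each row is the pose to reach, as a shift and turn from the pose commanded when the call began, along the tool's axes at that moment; what a row does not reach only later rows make up. A row lasts 1/8 s, in which the tool goes at most 62.5 mm and 10.7 degrees, less where a joint would pass 70% of its speed; a pose out of reach is approached as far as the arm can. A call with a number of a shift or a turn outside -1 to 1 is refused whole. A call with a gripper value outside its range is refused whole. The fingers move at their own pace and stop on an object; "squeeze" is the grip in N (left out, the last holds). Time passes only in rows, so rows that repeat a pose let the fingers close. It gives the time, the measured TCP pose, the force, the opening and the grip force at its end, in the units of the state.
- env.get_obs(): the state, without advancing time (a new reading comes with each control period).
- viewer.read_camera(name): name is "side" or "top" or "wrist"; returns a dict with "img" (400x640x3 uint8, red, green, blue), "fx", "fy", "cx", "cy" (pixels), "pose" (4x4, takes a point from camera to world coordinates). Camera axes: x right, y down, z forward; pixel columns grow to the right and rows downward; lengths in m; the calibration is good to about 2 mm. A picture is of the moment at which its call begins. There is no depth.
- env.sign_off(): hands the job in; it is judged then, once.
The state is a dict: "time_s": time; "qpos": joint angles; "joint_velocities": joint speeds; "effort": joint torques, N m; "tool_pos": TCP position; "tool_rot": TCP orientation; "force": force on the tool from outside, world axes, zero at the start; "wrist_torque": the same for the moment, N m; "grip_width": finger opening in m; "grasp_force": force on a finger pad.
Only numpy, scipy, OpenCV 4.12 (cv2) and the standard library are available. Lean on these libraries where they do the work, as an engineer would, in place of code of your own. Each camera call takes 0.05 s, during which the arm holds its last target. There are 200 camera calls.

## Working session

There is one attempt and no reset: what is moved stays moved. The work goes in short steps, Python scripts to look and compute and a tool call to move; the robot and the scene stay as the last step left them, time stands still between calls to the robot, and variables do not carry over. Pictures are saved under pics/ and viewed, at most 14 in all, crops included, and the job is handed in when it is done.

Besides the shell and the picture viewer there is one more tool, called after ">>>" by a JSON object that holds its "method" and its "body". step_arm: Moves the arm, as the interface text tells. Shifts and turns lie within -1 to 1; 1 stands for 0.2 m of shift or 1.5 rad of turn. Its arguments: {"type":"object","properties":{"delta_pos":{"type":"array"},"rot":{"type":"array"},"gripper":{"type":"array"},"squeeze":{"type":"number"}},"required":["delta_pos","rot","gripper"]}

```bash
ls; mkdir -p pics; python3 - <<'E'
from cell import env, viewer
import cv2,numpy as np,pickle
o=env.get_obs();print({k:np.round(v,4).tolist() for k,v in o.items()}, env.tcp_to_tips)
d={}
for n in("side","top","wrist"):
    c=viewer.read_camera(n);d[n]=c
    cv2.imwrite(f"pics/{n}0.png",c["img"][...,::-1]);print(n,c["fx"],c["fy"],c["cx"],c["cy"],np.round(c["pose"],3).tolist())
pickle.dump(d,open("cams0.pkl","wb"))
E
```

```text
pics
{'time_s': 0.0, 'qpos': [76.8961, 18.4417, -4.015, 83.1751, 1.295, 78.5399, -3.2612], 'joint_velocities': [0.0781, 0.028, -0.0178, 0.0087, -0.0539, -0.0817, -0.1037], 'effort': [-0.0001, -49.1288, -0.4035, -31.2538, -0.0635, 0.0436, 0.0002], 'tool_pos': [0.1561, -0.6304, 0.2123], 'tool_rot': [-179.8886, 0.0059, 13.9119], 'force': [-0.6284, 0.1618, -0.2936], 'wrist_torque': [-0.0278, 0.0292, -0.0202], 'grasp_force': 0.0, 'grip_width': 0.0868} 0.011
side 364.68599982118974 364.68599982118974 318.02212533637737 197.50624294469148 [[-0.701, -0.403, 0.589, -0.042], [-0.713, 0.389, -0.583, 0.52], [0.005, -0.828, -0.56, 0.525], [0.0, 0.0, 0.0, 1.0]]
top 477.8798386780052 477.8798386780052 315.793624570757 200.14759750403195 [[0.025, -0.994, 0.102, 0.331], [-1.0, -0.024, 0.012, 0.018], [-0.01, -0.102, -0.995, 1.059], [0.0, 0.0, 0.0, 1.0]]
wrist 299.9198476892571 299.9198476892571 323.26565557161456 200.73057887929517 [[0.24, -0.94, -0.242, 0.222], [-0.971, -0.233, -0.058, -0.614], [-0.002, 0.249, -0.968, 0.385], [0.0, 0.0, 0.0, 1.0]]
```

View pics/top0.png

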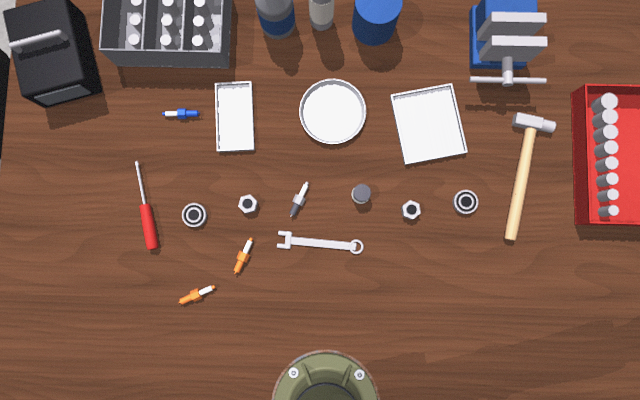

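The top view shows the parts in a row: bearings at (194,215) and (466,202), nuts at (248,204) and (411,210), the plug at (299,200) and the pot at (361,194). The long tray is at (235,117), the dish at (333,111) and the square tray at (429,123). Next I'll view an enlarged crop.

```bash
cat > h.py <<'E'
import numpy as np,cv2
def world(c,uv,z):
    uv=np.atleast_2d(np.array(uv,float)); P=np.array(c["pose"])
    d=np.c_[(uv[:,0]-c["cx"])/c["fx"],(uv[:,1]-c["cy"])/c["fy"],np.ones(len(uv))]@P[:3,:3].T
    return P[:3,3]+d*((z-P[2,3])/d[:,2])[:,None]
def pix(c,p):
    P=np.array(c["pose"]);q=(np.atleast_2d(p)-P[:3,3])@P[:3,:3]
    return np.c_[q[:,0]/q[:,2]*c["fx"]+c["cx"],q[:,1]/q[:,2]*c["fy"]+c["cy"]]
E
python3 - <<'E'
import pickle,cv2,numpy as np
from h import *
c=pickle.load(open("cams0.pkl","rb"))["top"];im=c["img"]
# rough world
for n,uv,z in [("bA",(194,215),.015),("bB",(466,202),.015),("nA",(248,204),.024),("nB",(411,210),.024),("pl",(299,200),.01),("pot",(361,194),.042)]:
    print(n,world(c,uv,z).round(4))
# trays: bright low-saturation blobs
hsv=cv2.cvtColor(im,cv2.COLOR_RGB2HSV)
m=((hsv[...,1]<45)&(hsv[...,2]>60)).astype(np.uint8)
m=cv2.morphologyEx(m,cv2.MORPH_CLOSE,np.ones((3,3)))
n,l,s,ce=cv2.connectedComponentsWithStats(m)
for i in range(1,n):
    x,y,w,h,a=s[i]
    if a>60 and 160<x<500 and 70<y<230:
        cn=max(cv2.findContours((l==i).astype(np.uint8),0,1)[0],key=cv2.contourArea)
        wp=world(c,cn[:,0,:],.0155)[:,:2]
        r=cv2.minAreaRect((wp*1000).astype(np.float32)); print((x,y,w,h,a),np.round(r[0],1),np.round(r[1],1),round(r[2],1))
for k,(x,y,w,h,f) in enumerate([(180,175,160,60,5),(340,175,160,60,5)]):
    pass
a=cv2.resize(im[175:235,175:335],None,fx=5,fy=5,interpolation=2);b=cv2.resize(im[170:230,335:495],None,fx=5,fy=5,interpolation=2)
cv2.imwrite("pics/crop1.png",np.vstack([a,b])[...,::-1])
E
```

```text
bA [[0.3991 0.2978 0.015 ]]
bB [[ 0.4422 -0.2975  0.015 ]]
nA [[0.4254 0.1787 0.024 ]]
nB [[ 0.4209 -0.1758  0.024 ]]
pl [[0.4383 0.0685 0.01  ]]
pot [[ 0.4512 -0.0654  0.042 ]]
(np.int32(299), np.int32(78), np.int32(68), np.int32(66), np.int32(3490)) [641.4  -0.9] [149.1 149.9] 1.3
(np.int32(214), np.int32(81), np.int32(41), np.int32(71), np.int32(2666)) [623.9 219.3] [161.1  85.4] 4.4
(np.int32(390), np.int32(83), np.int32(78), np.int32(82), np.int32(4652)) [ 616.8 -214.5] [163.3 144.3] 12.2
(np.int32(165), np.int32(110), np.int32(12), np.int32(7), np.int32(67)) [626.3 362.2] [12.9 25.3] 6.6
(np.int32(290), np.int32(182), np.int32(19), np.int32(35), np.int32(262)) [439.9  68.9] [24.6 83.7] 65.2
(np.int32(351), np.int32(184), np.int32(20), np.int32(20), np.int32(306)) [455.8 -66.7] [40.2 43.6] 64.5
(np.int32(453), np.int32(190), np.int32(26), np.int32(24), np.int32(500)) [ 443.3 -296.2] [50.6 54.9] 1.4
(np.int32(238), np.int32(194), np.int32(20), np.int32(20), np.int32(278)) [427.3 181.2] [44.  37.1] 46.8
(np.int32(401), np.int32(200), np.int32(20), np.int32(20), np.int32(290)) [ 422.3 -176.8] [38.3 43.7] 46.1
(np.int32(182), np.int32(203), np.int32(25), np.int32(24), np.int32(486)) [400.3 297.8] [50.6 53.2] 1.4
```

View pics/crop1.png

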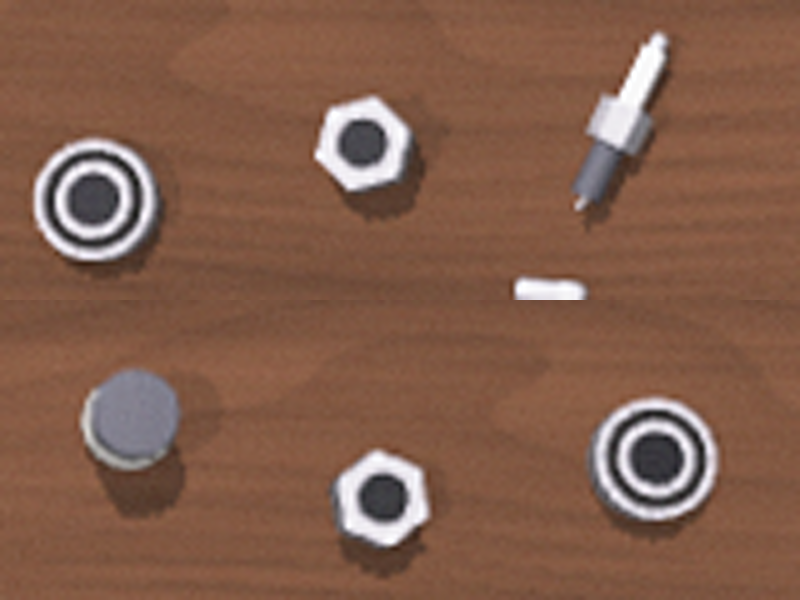

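View pics/wrist0.png

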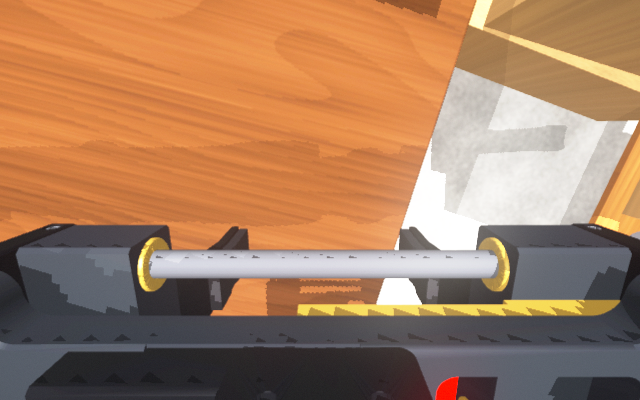

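The crop shows both bearings and nuts lying flat, the nuts' hexagons turned about 14° from the image axes. The plug's insulator points up and right, and the pot is separate. The wrist view shows only the gripper and bare bench. Next I'll refine the angles and work out the first moves.

```bash
cat >> h.py <<'E'
from scipy.spatial.transform import Rotation as Ro
def go(o,p,yaw=None):
    """delta_pos and rot units from the measured pose to world p, tool down at yaw"""
    R=Ro.from_euler("xyz",o["tool_rot"],degrees=True)
    d=R.inv().apply(np.array(p)-o["tool_pos"])/.2
    r=np.zeros(3) if yaw is None else (R.inv()*Ro.from_euler("xyz",[180,0,yaw],degrees=True)).as_rotvec()/1.5
    return d.round(4).tolist(),r.round(4).tolist()
E
python3 - <<'E'
import pickle,cv2,numpy as np
from h import *
from cell import env
c=pickle.load(open("cams0.pkl","rb"))["top"];im=c["img"];g=cv2.cvtColor(im,cv2.COLOR_RGB2GRAY)
def big(x,y,r=20):
    M=np.float32([[1/8,0,x-r],[0,1/8,y-r]])
    return cv2.warpAffine(g,M,(16*r,16*r),flags=cv2.INTER_CUBIC|cv2.WARP_INVERSE_MAP),(x-r,y-r)
for n,x,y,z in [("bA",194,215,.015),("bB",466,202,.015),("nA",247.5,204,.024),("nB",411.5,209.5,.024)]:
    b,o=big(x,y,18)
    cs=cv2.findContours((b>170).astype(np.uint8),cv2.RETR_EXTERNAL,1)[0]
    cn=cv2.convexHull(max(cs,key=cv2.contourArea))[:,0,:]/8+o
    w=world(c,cn,z)[:,:2]*1000
    (cx,cy),r=cv2.minEnclosingCircle(w.astype(np.float32))
    db=cv2.findContours((b[80:208,80:208]<80).astype(np.uint8),cv2.RETR_EXTERNAL,1)[0]
    dc=max(db,key=cv2.contourArea);m=cv2.moments(dc);dk=world(c,np.array([m["m10"]/m["m00"],m["m01"]/m["m00"]])/8+np.array(o)+10,z)[0,:2]*1000
    mask=np.zeros((160,160),np.uint8);cv2.fillPoly(mask,[((w-[cx,cy])*2.5+80).astype(np.int32)],1)
    yy,xx=np.nonzero(mask);ctr=np.array([xx.mean(),yy.mean()]);C=(ctr-80)/2.5+[cx,cy]
    zc=(xx-ctr[0])+1j*(yy-ctr[1]);a6=np.angle((zc**6).sum(),deg=True)/6
    print(n,"hull c",C.round(1),"R",round(r,1),"bore c",dk.round(1),"corner ang mod60",round(a6,1))
for n,x,y,r in [("long",235,117,42),("sq",429,123,46),("dish",333,111,40)]:
    b,o=big(x,y,r)
    cs=cv2.findContours((b>135).astype(np.uint8),cv2.RETR_EXTERNAL,1)[0]
    cn=cv2.convexHull(max(cs,key=cv2.contourArea))
    w=world(c,cn[:,0,:]/8+o,.0155)[:,:2]*1000;q=cv2.minAreaRect(w.astype(np.float32));print(n,np.round(q[0],1),np.round(q[1],1),round(q[2],1))
    ap=cv2.approxPolyDP(cn,30,True)
    if n!="dish": print(world(c,ap[:,0,:]/8+o,.0155)[:,:2].round(4).tolist())
# plug crop coords -> px
p=lambda u,v:(175+u/5-.4,175+v/5-.4)
a=world(c,[p(657,40),p(580,207),p(618,124)],.0105);print("plug tip,thread end,hex",a.round(4).tolist(),np.degrees(np.arctan2(*(a[0]-a[1])[[1,0]])))
o=env.get_obs();print(go(o,[.4425,-.2965,.12]))
E
```

```text
bA hull c [400.1 299.5] R 26.5 bore c [400.4 299.5] corner ang mod60 18.1
bB hull c [ 443.8 -297. ] R 26.5 bore c [ 444.  -297.3] corner ang mod60 -5.7
nA hull c [426.9 180.9] R 20.9 bore c [427.5 180.8] corner ang mod60 -13.1
nB hull c [ 422.5 -176. ] R 20.7 bore c [ 423.  -176.2] corner ang mod60 9.2
long [624.8 220.3] [159.9  85.7] 4.3
[[0.7064, 0.1858], [0.5498, 0.1727], [0.5431, 0.2554], [0.6979, 0.2677]]
sq [ 617.6 -214.9] [163.6 143.7] 12.3
[[0.7115, -0.2662], [0.554, -0.3009], [0.5236, -0.1628], [0.6814, -0.1296]]
dish [640.6   0. ] [150.8 151.1] 28.9
plug tip,thread end,hex [[0.4774, 0.0541, 0.0105], [0.4024, 0.0859, 0.0105], [0.4395, 0.0703, 0.0105]] -23.034922631267904
([1.7915, -1.2762, 0.4647], [0.0, 0.0, 0.0])
```

>>> {"method": "step_arm", "body": {"delta_pos": [[0.15,-0.1,0],[0.35,-0.25,0],[0.55,-0.4,0],[0.75,-0.55,0],[0.9,-0.64,0],[0.9,-0.64,0]], "rot": [[0,0,0],[0,0,0],[0,0,0],[0,0,0],[0,0,0],[0,0,0]], "gripper": [1,1,1,1,1,1], "squeeze": 20}}

```text
time_s: 0.9
tool_pos: [0.3032, -0.4607, 0.2135]
tool_rot: [-180.0, -0.1, 14.3]
force: [-0.1, 0.3, -0.4]
grip_width: 0.0872
grasp_force: 0.0
```

>>> {"method": "step_arm", "body": {"delta_pos": [[0.15,-0.1,0],[0.35,-0.25,0.1],[0.55,-0.4,0.2],[0.75,-0.55,0.35],[0.89,-0.63,0.5],[0.895,-0.635,0.5],[0.895,-0.635,0.5]], "rot": [[0,0,0],[0,0,0],[0,0,0],[0,0,0],[0,0,0],[0,0,0],[0,0,0]], "gripper": [1,1,1,1,1,1,1]}}

```text
time_s: 1.78
tool_pos: [0.4427, -0.2989, 0.1137]
tool_rot: [180.0, 0.0, 13.8]
force: [-0.3, 0.3, -0.8]
grip_width: 0.0873
grasp_force: 0.0
```

```bash
python3 - <<'E'
from cell import env,viewer
import cv2
from h import *
o=env.get_obs();print(o["tool_pos"],o["tool_rot"],o["qpos"].round(0) if hasattr(o["qpos"],"round") else o["qpos"],go(o,[.4438,-.297,.0135],13.9))
c=viewer.read_camera("wrist");im=c["img"].copy()
for p in [(.4438,-.297,.015),(.4438+.026,-.297,.015),(.4438,-.297+.026,.015)]:
    u=pix(c,p)[0];print(u);cv2.circle(im,tuple(int(v) for v in u),3,(255,0,0),-1)
cv2.imwrite("pics/w1.png",im[...,::-1])
E
```

```text
[ 0.44265713 -0.29887265  0.11369295] [1.79955741e+02 3.66969964e-02 1.38074958e+01] [ 51.  10. -22. 106.   4.  65. -48.] ([0.0081, -0.0081, 0.501], [0.0005, 0.0004, -0.0011])
[322.55146499 196.95147537]
[329.34523589 169.99177171]
[295.27207544 190.44953308]
```

View pics/w1.png

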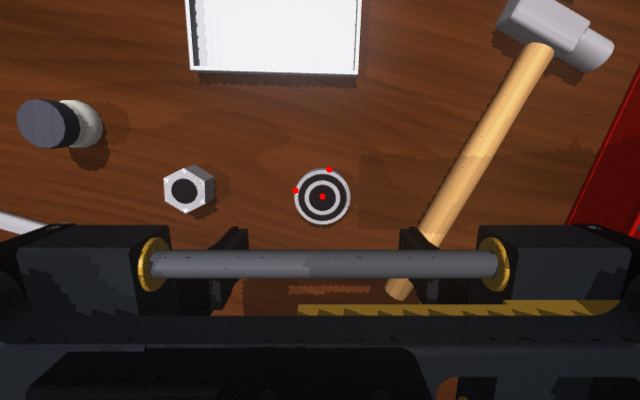

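The wrist view shows bearing B centred at (322,197), within about 1 px of my projected point, and the hammer handle is clear of the fingers. Descending now.

>>> {"method": "step_arm", "body": {"delta_pos": [[0.01,-0.01,0.15],[0.01,-0.01,0.33],[0.01,-0.01,0.45],[0.01,-0.01,0.5],[0.01,-0.01,0.5],[0.01,-0.01,0.5],[0.01,-0.01,0.5],[0.01,-0.01,0.5],[0.01,-0.01,0.5]], "rot": [[0,0,0],[0,0,0],[0,0,0],[0,0,0],[0,0,0],[0,0,0],[0,0,0],[0,0,0],[0,0,0]], "gripper": [1,1,1,1,1,0,-0.2,-0.2,-0.2], "squeeze": 20}}

```text
time_s: 2.95
tool_pos: [0.445, -0.2948, 0.0137]
tool_rot: [180.0, -0.0, 13.9]
force: [0.5, 0.4, 0.2]
grip_width: 0.0553
grasp_force: 0.0
```

>>> {"method": "step_arm", "body": {"delta_pos": [[0,0,0],[0,0,0],[0,0,0],[0,0,-0.1],[0,0,-0.25],[0,0,-0.4],[0,0,-0.4]], "rot": [[0,0,0],[0,0,0],[0,0,0],[0,0,0],[0,0,0],[0,0,0],[0,0,0]], "gripper": [-0.2,-0.2,-0.2,-0.2,-0.2,-0.2,-0.2], "squeeze": 20}}

```text
time_s: 3.82
tool_pos: [0.4466, -0.2958, 0.096]
tool_rot: [179.8, -0.2, 13.9]
force: [-0.4, 0.6, 0.5]
grip_width: 0.0349
grasp_force: 0.0
```

```bash
cat > g.py <<'E'
import sys
from cell import env
from h import *
o=env.get_obs();a=[float(v) for v in sys.argv[1:]]
print(np.round(o["tool_pos"],4),np.round(o["tool_rot"],1),np.round(o["qpos"],0),o["grip_width"],o["grasp_force"])
print(go(o,a[:3],a[3] if len(a)>3 else None))
E
python3 g.py .6533 -.2070 .092 12.3
```

```text
[ 0.4466 -0.2958  0.096 ] [179.8  -0.2  13.9] [ 51.  11. -22. 107.   5.  63. -49.] 0.03491042853875338 0.0
([1.1098, -0.1829, 0.0225], [0.0028, -0.0022, 0.0187])
```

```bash
python3 - <<'E'
from cell import viewer
import cv2,numpy as np
from h import *
c=viewer.read_camera("wrist");s=viewer.read_camera("side")
cv2.imwrite("pics/w2.png",np.hstack([cv2.resize(c["img"],(400,250)),s["img"][100:350,200:600]])[...,::-1])
E
```

```text
(no output)
```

View pics/w2.png

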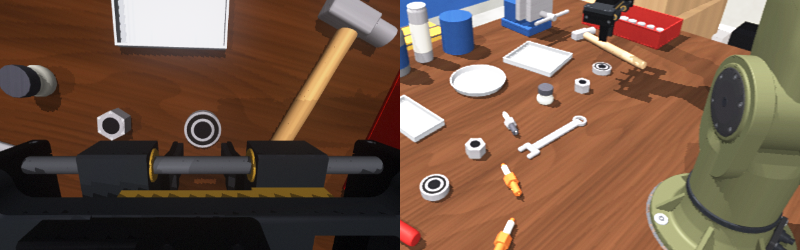

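```bash
python3 - <<'E'
from cell import env,viewer
import cv2,numpy as np
from h import *
c=viewer.read_camera("wrist");o=env.get_obs()
g=cv2.cvtColor(c["img"],cv2.COLOR_RGB2GRAY)
b=(g[160:240,280:370]>150).astype(np.uint8)
cs=cv2.findContours(b,cv2.RETR_EXTERNAL,1)[0];k=max(cs,key=cv2.contourArea);k=cv2.convexHull(k)[:,0]+[280,160]
w=world(c,k,.015)*1000;print(cv2.minEnclosingCircle(w[:,:2].astype(np.float32)))
R=Ro.from_euler("xyz",o["tool_rot"],degrees=True)
P=np.array(c["pose"]);print("cam in tool",R.inv().apply(P[:3,3]-o["tool_pos"]).round(4))
for p in ([0,0,0],[0,.0175,.011],[0,-.0175,.011],[0,.0175,-.03]): print(pix(c,R.apply(p)+o["tool_pos"]))
t=viewer.read_camera("top")
im=cv2.resize(c["img"][180:400,150:500],None,fx=2,fy=2);im2=cv2.resize(t["img"][120:280,380:580],None,fx=2.75,fy=2.75)
cv2.imwrite("pics/w3.png",cv2.resize(np.hstack([im,im2[:440,:550]]),(800,282))[...,::-1])
E
```

```text
((443.37335205078125, -296.4131164550781), 25.920148849487305)
cam in tool [ 0.0679 -0.0006 -0.1733]
[[324.07697023 237.72654723]]
[[350.88533572 231.50375325]]
[[297.16182207 231.53435795]]
[[357.97032237 258.95497939]]
```

View pics/w3.png

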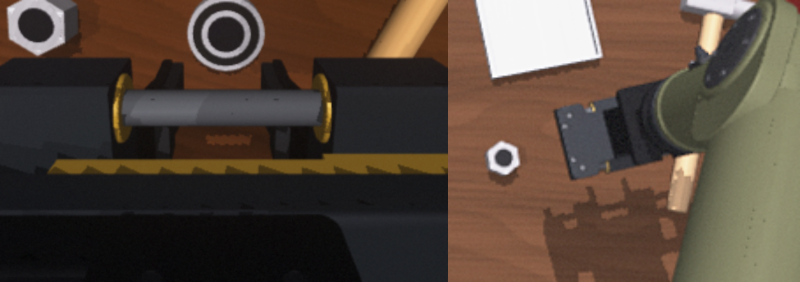

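Bearing B is where it was, at (443, -296) mm, so the fingers closed without holding it. I'll try again a little lower and check the grip force before lifting.

>>> {"method": "step_arm", "body": {"delta_pos": [[-0.016,0,0],[-0.016,0,0],[-0.016,0,0],[-0.016,0,0],[-0.016,0,0.1],[-0.016,0,0.2],[-0.016,0,0.32],[-0.016,0,0.39],[-0.016,0,0.418],[-0.016,0,0.418],[-0.016,0,0.418],[-0.016,0,0.418],[-0.016,0,0.418],[-0.016,0,0.418],[-0.016,0,0.418],[-0.016,0,0.418]], "rot": [[0,0,0],[0,0,0],[0,0,0],[0,0,0],[0,0,0],[0,0,0],[0,0,0],[0,0,0],[0,0,0],[0,0,0],[0,0,0],[0,0,0],[0,0,0],[0,0,0],[0,0,0],[0,0,0]], "gripper": [0.7,0.7,0.7,0.7,0.7,0.7,0.7,0.7,0.7,0.7,-0.2,-0.2,-0.2,-0.2,-0.2,-0.2], "squeeze": 30}}

```text
time_s: 6.02
tool_pos: [0.4417, -0.2955, 0.0098]
tool_rot: [180.0, 0.0, 13.9]
force: [0.3, 0.0, -0.3]
grip_width: 0.0353
grasp_force: 0.0
```

The fingers closed to 35 mm again with no contact, so I'll look at this from the side camera before moving.

```bash
python3 - <<'E'
from cell import env,viewer
import cv2,numpy as np
from h import *
o=env.get_obs();s=viewer.read_camera("side");w=viewer.read_camera("wrist")
im=s["img"].copy()
R=Ro.from_euler("xyz",o["tool_rot"],degrees=True)
a=pix(s,R.apply([0,0,.011])+o["tool_pos"])[0];print(a,pix(s,[.4434,-.2964,.015]),o["tool_pos"])
x,y=int(a[0]),int(a[1]);im=im[max(y-60,0):y+40,x-60:x+60];im=cv2.resize(im,None,fx=4,fy=4,interpolation=2);cv2.circle(im,(240,min(y,60)*4),3,(255,0,0),-1)
cv2.imwrite("pics/s4.png",np.hstack([im,cv2.resize(w["img"][180:330,210:435],(320*im.shape[0]//400,im.shape[0]))])[...,::-1])
E
```

```text
[400.80281247 171.00431598] [[401.25483533 165.79570549]] [ 0.44174753 -0.29547833  0.009832  ]
```

View pics/s4.png

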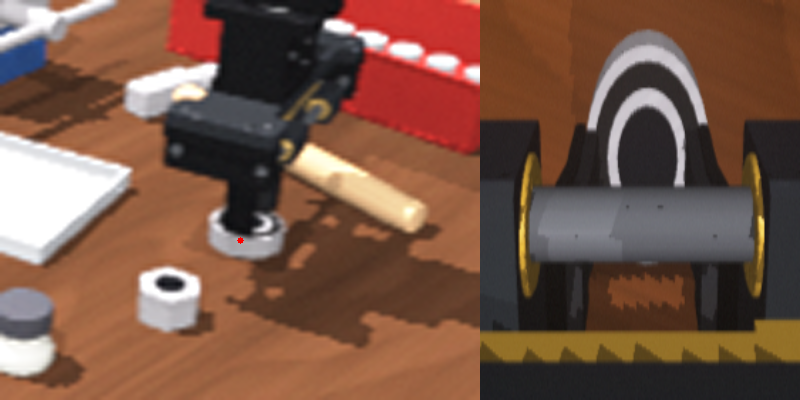

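From the side, the fingertips hover over the top of the bearing (about 12–15 mm up) while the TCP reads 9.8 mm. The tips are therefore higher than the stated 11 mm ahead of the TCP would put them. I'll open and go down in small steps, watching the force.

>>> {"method": "step_arm", "body": {"delta_pos": [[0,0,-0.05],[0,0,-0.15],[0,0,-0.15],[0,0,-0.15],[0,0,-0.15],[0,0,-0.15],[0,0,-0.15],[0,0,-0.06],[0,0,0.0],[0.0,0,0.02],[0,0,0.02]], "rot": [[0,0,0],[0,0,0],[0,0,0],[0,0,0],[0,0,0],[0,0,0],[0,0,0],[0,0,0],[0,0,0],[0,0,0],[0,0,0]], "gripper": [0.7,0.7,0.7,0.7,0.7,0.7,0.7,0.7,0.7,0.7,0.7]}}

```text
time_s: 7.5
tool_pos: [0.4415, -0.2952, 0.0052]
tool_rot: [-180.0, 0.0, 13.9]
force: [0.5, -1.0, -0.7]
grip_width: 0.0743
grasp_force: 0.0
```

>>> {"method": "step_arm", "body": {"delta_pos": [[0,0,0.015],[0,0,0.015]], "rot": [[0,0,0],[0,0,0]], "gripper": [0.7,0.7]}}

```text
time_s: 7.75
tool_pos: [0.4419, -0.2956, 0.003]
tool_rot: [180.0, -0.0, 13.9]
force: [0.0, 0.5, 0.4]
grip_width: 0.074
grasp_force: 0.0
```

```bash
python3 - <<'E'
from cell import env,viewer
import cv2,numpy as np
from h import *
o=env.get_obs();s=viewer.read_camera("side");t=viewer.read_camera("wrist")
print(o["tool_pos"],o["force"])
im=cv2.resize(s["img"][100:200,330:450],None,fx=4,fy=4,interpolation=2)
cv2.imwrite("pics/s5.png",np.hstack([im,cv2.resize(t["img"][180:330,240:410],(320,400))])[...,::-1])
E
```

```text
[ 0.4418517  -0.29558449  0.00296335] [0.01490745 0.45523697 0.37801997]
```

View pics/s5.png

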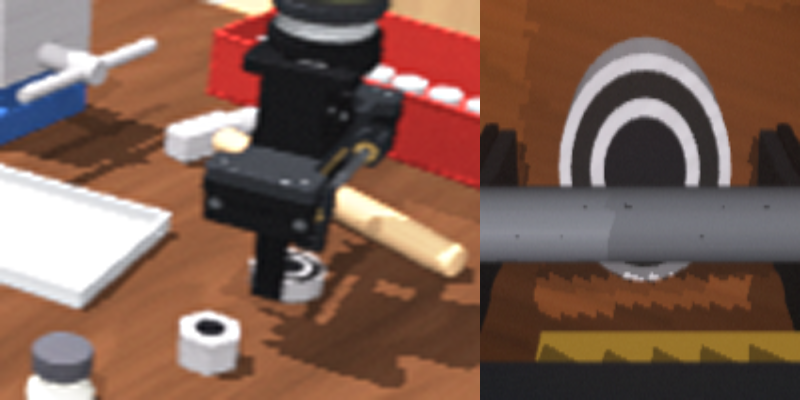

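The open fingers now straddle the bearing. The front tip is at about side pixel (396,174), or roughly 6 mm above the bench, with no force. Going on down in 2 mm steps.

>>> {"method": "step_arm", "body": {"delta_pos": [[0.006,0,0.01],[0.006,0,0.01]], "rot": [[0,0,0],[0,0,0]], "gripper": [0.7,0.7]}}

```text
time_s: 8.1
tool_pos: [0.443, -0.2951, 0.0008]
tool_rot: [-180.0, 0.0, 13.9]
force: [0.5, -0.0, -0.2]
grip_width: 0.074
grasp_force: 0.0
```

>>> {"method": "step_arm", "body": {"delta_pos": [[0,0,0.008],[0,0,0.008]], "rot": [[0,0,0],[0,0,0]], "gripper": [0.7,0.7]}}

```text
time_s: 8.35
tool_pos: [0.4428, -0.2951, -0.0009]
tool_rot: [-180.0, 0.0, 13.9]
force: [-0.1, -0.3, 0.0]
grip_width: 0.0738
grasp_force: 0.0
```

>>> {"method": "step_arm", "body": {"delta_pos": [[0,0,0],[0,0,0],[0,0,0],[0,0,0],[0,0,0],[0,0,0],[0,0,0]], "rot": [[0,0,0],[0,0,0],[0,0,0],[0,0,0],[0,0,0],[0,0,0],[0,0,0]], "gripper": [-0.2,-0.2,-0.2,-0.2,-0.2,-0.2,-0.2], "squeeze": 30}}

```text
time_s: 9.22
tool_pos: [0.443, -0.2953, -0.0007]
tool_rot: [180.0, -0.0, 13.9]
force: [0.0, -1.0, -0.5]
grip_width: 0.0507
grasp_force: 30.0
```

Gripped: width 51 mm, 30 N. Lifting.

>>> {"method": "step_arm", "body": {"delta_pos": [[0,0,-0.06],[0,0,-0.2],[0,0,-0.35],[0,0,-0.4],[0,0,-0.4]], "rot": [[0,0,0],[0,0,0],[0,0,0],[0,0,0],[0,0,0]], "gripper": [-0.2,-0.2,-0.2,-0.2,-0.2]}}

```text
time_s: 9.85
tool_pos: [0.4431, -0.2953, 0.0797]
tool_rot: [179.9, -0.0, 13.9]
force: [0.1, -0.4, -2.2]
grip_width: 0.0509
grasp_force: 30.0
```

```bash
python3 g.py .6533 -.2070 .06 12.3
```

```text
[ 0.4431 -0.2953  0.0797] [179.9  -0.   13.9] [ 51.  12. -22. 108.   5.  61. -49.] 0.05093487914999611 29.999696016311646
([1.1261, -0.1759, 0.099], [0.0006, -0.0004, 0.0187])
```

>>> {"method": "step_arm", "body": {"delta_pos": [[0.1,0,0],[0.3,-0.05,0],[0.5,-0.1,0],[0.7,-0.15,0],[0.9,-0.176,0.05],[1,-0.176,0.1],[1,-0.176,0.1]], "rot": [[0,0,0],[0,0,0.01],[0,0,0.019],[0,0,0.019],[0,0,0.019],[0,0,0.019],[0,0,0.019]], "gripper": [-0.2,-0.2,-0.2,-0.2,-0.2,-0.2,-0.2]}}

```text
time_s: 10.72
tool_pos: [0.6295, -0.2096, 0.0563]
tool_rot: [-179.8, 0.1, 12.5]
force: [-1.1, -0.3, -1.4]
grip_width: 0.0509
grasp_force: 30.0
```

```bash
python3 g.py .6533 -.2070 .0033
```

```text
[ 0.6295 -0.2096  0.0563] [-1.798e+02  1.000e-01  1.250e+01] [ 35.  29. -24.  90.  12.  64. -70.] 0.05092046987981379 29.99971032142639
([0.1197, 0.0139, 0.2645], [0.0, 0.0, 0.0])
```

>>> {"method": "step_arm", "body": {"delta_pos": [[0.12,0.014,0.05],[0.12,0.014,0.15],[0.12,0.014,0.22],[0.12,0.014,0.25],[0.12,0.014,0.262],[0.12,0.014,0.262]], "rot": [[0,0,0],[0,0,0],[0,0,0],[0,0,0],[0,0,0],[0,0,0]], "gripper": [-0.2,-0.2,-0.2,-0.2,-0.2,-0.2]}}

```text
time_s: 11.48
tool_pos: [0.6527, -0.2108, 0.0073]
tool_rot: [180.0, -0.0, 12.3]
force: [0.2, 0.1, -1.3]
grip_width: 0.0509
grasp_force: 30.0
```

>>> {"method": "step_arm", "body": {"delta_pos": [[0,0,0.003],[0,0,0.006],[0,0,0.006]], "rot": [[0,0,0],[0,0,0],[0,0,0]], "gripper": [-0.2,-0.2,-0.2]}}

```text
time_s: 11.85
tool_pos: [0.6527, -0.2106, 0.0058]
tool_rot: [180.0, -0.0, 12.3]
force: [-0.1, 0.0, -2.1]
grip_width: 0.0505
grasp_force: 30.0
```

>>> {"method": "step_arm", "body": {"delta_pos": [[0,0.003,0.008],[0,0.003,0.015],[0,0.003,0.015]], "rot": [[0,0,0],[0,0,0],[0,0,0]], "gripper": [-0.2,-0.2,-0.2]}}

```text
time_s: 12.22
tool_pos: [0.6527, -0.2112, 0.0025]
tool_rot: [-180.0, 0.0, 12.3]
force: [-0.2, -0.1, -2.8]
grip_width: 0.0508
grasp_force: 30.0
```

>>> {"method": "step_arm", "body": {"delta_pos": [[0,0,0.004],[0,0,0.004]], "rot": [[0,0,0],[0,0,0]], "gripper": [-0.2,-0.2]}}

```text
time_s: 12.48
tool_pos: [0.6528, -0.2112, 0.0024]
tool_rot: [180.0, 0.0, 12.3]
force: [-1.7, 0.2, 3.3]
grip_width: 0.0505
grasp_force: 30.0
```

Contact felt, so I'll release with a small opening, rise and go toward bearing A.

>>> {"method": "step_arm", "body": {"delta_pos": [[0,0,0],[0,0,0],[0,0,0],[0,0,0],[0,0,-0.06],[0,0,-0.2],[0,0,-0.35],[0,0,-0.5],[-0.05,-0.2,-0.5],[-0.1,-0.4,-0.5],[-0.15,-0.6,-0.5],[-0.2,-0.8,-0.5],[-0.25,-0.98,-0.5]], "rot": [[0,0,0],[0,0,0],[0,0,0],[0,0,0],[0,0,0],[0,0,0],[0,0,0],[0,0,0],[0,0,0],[0,0,0],[0,0,0],[0,0,0],[0,0,0]], "gripper": [0.47,0.47,0.47,0.47,0.47,0.47,0.47,0.47,0.7,0.7,0.7,0.7,0.7]}}

```text
time_s: 14.1
tool_pos: [0.5619, -0.0286, 0.1029]
tool_rot: [180.0, -0.1, 12.3]
force: [0.4, 0.0, 0.2]
grip_width: 0.0742
grasp_force: 0.0
```

>>> {"method": "step_arm", "body": {"delta_pos": [[-0.05,-0.2,0],[-0.1,-0.4,0],[-0.15,-0.6,0],[-0.2,-0.8,0],[-0.25,-0.98,0]], "rot": [[0,0,0],[0,0,0],[0,0,0],[0,0,0],[0,0,0]], "gripper": [0.7,0.7,0.7,0.7,0.7]}}

```text
time_s: 14.72
tool_pos: [0.4713, 0.1522, 0.1029]
tool_rot: [180.0, -0.1, 12.3]
force: [0.7, 0.2, 1.1]
grip_width: 0.0737
grasp_force: 0.0
```

```bash
python3 g.py .4001 .2995 .0
```

```text
[0.4713 0.1522 0.1029] [ 1.80e+02 -1.00e-01  1.23e+01] [  16.    7.  -39.  111.    5.   63. -103.] 0.07365073267512082 0.0
([-0.1916, -0.7957, 0.5137], [0.0, 0.0, 0.0])
```

>>> {"method": "step_arm", "body": {"delta_pos": [[-0.05,-0.2,0],[-0.1,-0.4,0],[-0.15,-0.6,0.05],[-0.19,-0.79,0.15],[-0.19,-0.79,0.25],[-0.19,-0.79,0.3],[-0.19,-0.79,0.3]], "rot": [[0,0,0],[0,0,0],[0,0,0],[0,0,0],[0,0,0],[0,0,0],[0,0,0]], "gripper": [0.7,0.7,0.7,0.7,0.7,0.7,0.7]}}

```text
time_s: 15.6
tool_pos: [0.4011, 0.2963, 0.0417]
tool_rot: [180.0, 0.0, 12.2]
force: [0.3, 0.5, 0.8]
grip_width: 0.0742
grasp_force: 0.0
```

```bash
cat > wc.py <<'E'
import sys
from cell import env,viewer
from h import *
# refine a bright part's centre with the wrist camera: args x y z(top)
a=[float(v) for v in sys.argv[1:]]
c=viewer.read_camera("wrist");u,v=pix(c,a[:3])[0].astype(int);r=55
g=cv2.cvtColor(c["img"],cv2.COLOR_RGB2GRAY)[v-r:v+r,u-r:u+r]
cs=cv2.findContours((g>150).astype(np.uint8),cv2.RETR_EXTERNAL,1)[0]
k=min((k for k in cs if cv2.contourArea(k)>300),key=lambda k:np.linalg.norm(k.mean(0)[0]-r))
w=world(c,cv2.convexHull(k)[:,0]+[u-r,v-r],a[2])*1000
print("px",u,v,"circle mm",np.round(cv2.minEnclosingCircle(w[:,:2].astype(np.float32))[0],1),round(cv2.minEnclosingCircle(w[:,:2].astype(np.float32))[1],1))
E
python3 wc.py .4001 .2995 .015; python3 g.py .4001 .2995 -.0007 12.3
```

```text
px 319 223 circle mm [397.4 300. ] 55.6
[0.4016 0.2966 0.0423] [180.   -0.   12.2] [   2.   14.  -45.  114.   12.   57. -127.] 0.07381730567093166 0.0
([-0.0041, -0.016, 0.2149], [0.0001, -0.0003, -0.001])
```

>>> {"method": "step_arm", "body": {"delta_pos": [[-0.005,-0.015,0.08],[-0.005,-0.015,0.15],[-0.005,-0.015,0.19],[-0.005,-0.015,0.205],[-0.005,-0.015,0.213],[-0.005,-0.015,0.213],[-0.005,-0.015,0.213],[-0.005,-0.015,0.213],[-0.005,-0.015,0.213],[-0.005,-0.015,0.213],[-0.005,-0.015,0.213],[-0.005,-0.015,0.213]], "rot": [[0,0,0],[0,0,0],[0,0,0],[0,0,0],[0,0,0],[0,0,0],[0,0,0],[0,0,0],[0,0,0],[0,0,0],[0,0,0],[0,0,0]], "gripper": [0.7,0.7,0.7,0.7,0.7,0.7,-0.2,-0.2,-0.2,-0.2,-0.2,-0.2]}}

```text
time_s: 17.15
tool_pos: [0.3995, 0.2997, -0.0007]
tool_rot: [180.0, -0.0, 12.3]
force: [-1.0, 0.3, 2.2]
grip_width: 0.0505
grasp_force: 30.0
```

>>> {"method": "step_arm", "body": {"delta_pos": [[0,0,-0.05],[0,0,-0.2],[0,0,-0.35],[0,0,-0.45],[0.02,0.15,-0.45],[0.05,0.35,-0.45],[0.07,0.55,-0.45],[0.1,0.75,-0.45],[0.11,0.92,-0.45]], "rot": [[0,0,0],[0,0,0],[0,0,0],[0,0,0],[0,0,0],[0,0,0],[0,0,0],[0,0,0],[0,0,0]], "gripper": [-0.2,-0.2,-0.2,-0.2,-0.2,-0.2,-0.2,-0.2,-0.2]}}

```text
time_s: 18.27
tool_pos: [0.4603, 0.123, 0.0896]
tool_rot: [180.0, -0.0, 12.2]
force: [0.1, 0.6, -1.2]
grip_width: 0.0507
grasp_force: 30.0
```

>>> {"method": "step_arm", "body": {"delta_pos": [[0.02,0.18,0],[0.05,0.36,0],[0.07,0.55,0],[0.09,0.73,0],[0.11,0.92,0]], "rot": [[0,0,0],[0,0,0],[0,0,0],[0,0,0],[0,0,0]], "gripper": [-0.2,-0.2,-0.2,-0.2,-0.2]}}

```text
time_s: 18.9
tool_pos: [0.5208, -0.0514, 0.0896]
tool_rot: [-180.0, -0.0, 12.3]
force: [-0.4, 1.0, -1.9]
grip_width: 0.0508
grasp_force: 30.0
```

>>> {"method": "step_arm", "body": {"delta_pos": [[0.02,0.18,0],[0.05,0.36,0],[0.07,0.55,0],[0.09,0.73,0],[0.1,0.86,0.08],[0.11,0.9,0.15],[0.11,0.9,0.15],[0.11,0.9,0.15]], "rot": [[0,0,0],[0,0,0],[0,0,0],[0,0,0],[0,0,0],[0,0,0],[0,0,0],[0,0,0]], "gripper": [-0.2,-0.2,-0.2,-0.2,-0.2,-0.2,-0.2,-0.2]}}

```text
time_s: 19.9
tool_pos: [0.5806, -0.2198, 0.0595]
tool_rot: [-179.9, -0.0, 12.4]
force: [0.2, -0.2, -1.3]
grip_width: 0.0509
grasp_force: 30.0
```

```bash
python3 g.py .581 -.2228 .0035 12.3
```

```text
[ 0.5806 -0.2198  0.0595] [-179.9   -0.    12.4] [ 37.  23. -23.  97.  10.  62. -67.] 0.050913762426463456 29.999738931655884
([-0.0011, 0.0154, 0.2801], [-0.0006, -0.0001, 0.0012])
```

>>> {"method": "step_arm", "body": {"delta_pos": [[0,0.015,0.08],[0,0.015,0.18],[0,0.015,0.24],[0,0.015,0.27],[0,0.015,0.278],[0,0.015,0.278],[0,0.015,0.278]], "rot": [[0,0,0],[0,0,0],[0,0,0],[0,0,0],[0,0,0],[0,0,0],[0,0,0]], "gripper": [-0.2,-0.2,-0.2,-0.2,-0.2,-0.2,-0.2]}}

```text
time_s: 20.78
tool_pos: [0.5815, -0.2249, 0.0043]
tool_rot: [180.0, -0.0, 12.3]
force: [-0.5, -0.2, -0.7]
grip_width: 0.0508
grasp_force: 30.0
```

>>> {"method": "step_arm", "body": {"delta_pos": [[0,0,0.005],[0,0,0.005]], "rot": [[0,0,0],[0,0,0]], "gripper": [-0.2,-0.2]}}

```text
time_s: 21.02
tool_pos: [0.5811, -0.2248, 0.0028]
tool_rot: [180.0, -0.0, 12.3]
force: [0.1, -0.5, -1.0]
grip_width: 0.0507
grasp_force: 30.0
```

>>> {"method": "step_arm", "body": {"delta_pos": [[0,0,0.004],[0,0,0.004]], "rot": [[0,0,0],[0,0,0]], "gripper": [-0.2,-0.2]}}

```text
time_s: 21.28
tool_pos: [0.5811, -0.2248, 0.0024]
tool_rot: [180.0, -0.0, 12.3]
force: [-2.5, 0.5, 3.2]
grip_width: 0.0504
grasp_force: 30.0
```

>>> {"method": "step_arm", "body": {"delta_pos": [[0,0,0],[0,0,0],[0,0,0],[0,0,0],[0,0,-0.06],[0,0,-0.2],[0,0,-0.35],[-0.2,-0.1,-0.45],[-0.4,-0.2,-0.45],[-0.6,-0.3,-0.45],[-0.72,-0.41,-0.4],[-0.72,-0.41,-0.4],[-0.72,-0.41,-0.4]], "rot": [[0,0,0],[0,0,0],[0,0,0],[0,0,0],[0,0,0],[0,0,0],[0,0,0],[0,0,0.036],[0,0,0.036],[0,0,0.036],[0,0,0.036],[0,0,0.036],[0,0,0.036]], "gripper": [0.47,0.47,0.47,0.47,0.47,0.47,0.47,0.47,0.47,0.47,0.47,0.47,0.47]}}

```text
time_s: 22.9
tool_pos: [0.4242, -0.1758, 0.083]
tool_rot: [179.9, -0.1, 9.2]
force: [-0.4, -0.3, 0.2]
grip_width: 0.0637
grasp_force: 0.0
```

```bash
python3 g.py .4225 -.176 .003 9.2; python3 - <<'E'
from cell import viewer
import cv2,numpy as np
w=viewer.read_camera("wrist")["img"]
cv2.imwrite("pics/w6.png",w[...,::-1])
E
```

```text
[ 0.4242 -0.1758  0.083 ] [ 1.799e+02 -1.000e-01  9.200e+00] [ 43.   3. -24. 118.   1.  60. -63.] 0.06367549633274765 0.0
([-0.0095, -0.0008, 0.3999], [0.0012, -0.0014, -0.0001])
```

View pics/w6.png

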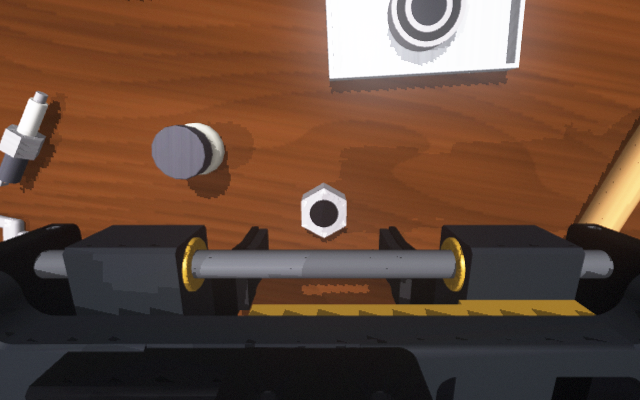

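Nut B is centred at (323,211) with its flats square to the closing line. Descending.

>>> {"method": "step_arm", "body": {"delta_pos": [[-0.008,0,0.1],[-0.008,0,0.25],[-0.008,0,0.36],[-0.008,0,0.4],[-0.008,0,0.4],[-0.008,0,0.4],[-0.008,0,0.4],[-0.008,0,0.4],[-0.008,0,0.4],[-0.008,0,0.4],[-0.008,0,0.4],[-0.008,0,0.4]], "rot": [[0,0,0],[0,0,0],[0,0,0],[0,0,0],[0,0,0],[0,0,0],[0,0,0],[0,0,0],[0,0,0],[0,0,0],[0,0,0],[0,0,0]], "gripper": [0.47,0.47,0.47,0.47,0.47,-0.5,-0.5,-0.5,-0.5,-0.5,-0.5,-0.5]}}

```text
time_s: 24.45
tool_pos: [0.4215, -0.1757, 0.0022]
tool_rot: [180.0, -0.0, 9.2]
force: [-1.8, 0.8, 5.3]
grip_width: 0.0356
grasp_force: 30.0
```

>>> {"method": "step_arm", "body": {"delta_pos": [[0,0,0]], "rot": [[0,0,0]], "gripper": [-0.5]}}

```text
time_s: 24.58
tool_pos: [0.4215, -0.1757, 0.0022]
tool_rot: [180.0, -0.0, 9.2]
force: [-1.7, 0.3, 5.1]
grip_width: 0.0355
grasp_force: 30.0
```

>>> {"method": "step_arm", "body": {"delta_pos": [[0,0,-0.06],[0,0,-0.2],[0,0,-0.35],[0.1,-0.05,-0.45],[0.25,-0.12,-0.45],[0.4,-0.2,-0.45],[0.55,-0.28,-0.45],[0.69,-0.345,-0.45]], "rot": [[0,0,0],[0,0,0],[0,0,0],[0,0,0],[0,0,0],[0,0,0],[0,0,0],[0,0,0]], "gripper": [-0.5,-0.5,-0.5,-0.5,-0.5,-0.5,-0.5,-0.5]}}

```text
time_s: 25.58
tool_pos: [0.5471, -0.0842, 0.092]
tool_rot: [-180.0, 0.0, 9.2]
force: [-0.6, -1.1, -1.0]
grip_width: 0.0357
grasp_force: 30.0
```

>>> {"method": "step_arm", "body": {"delta_pos": [[0.15,-0.07,0],[0.3,-0.15,0],[0.45,-0.22,0],[0.6,-0.3,0.05],[0.69,-0.345,0.15],[0.69,-0.345,0.15],[0.69,-0.345,0.15]], "rot": [[0,0,0],[0,0,0],[0,0,0],[0,0,0],[0,0,0],[0,0,0],[0,0,0]], "gripper": [-0.5,-0.5,-0.5,-0.5,-0.5,-0.5,-0.5]}}

```text
time_s: 26.45
tool_pos: [0.6712, 0.0041, 0.062]
tool_rot: [180.0, 0.0, 9.2]
force: [0.7, -0.1, -0.5]
grip_width: 0.0354
grasp_force: 30.0
```

```bash
python3 g.py .672 .005 .0062 9.2
```

```text
[0.6712 0.0041 0.062 ] [180.    0.    9.2] [ 20.  30. -30.  89.  16.  66. -94.] 0.035404517040247004 29.999528507469222
([0.0048, -0.0041, 0.2791], [0.0003, 0.0006, -0.0005])
```

>>> {"method": "step_arm", "body": {"delta_pos": [[0.005,-0.005,0.08],[0.005,-0.005,0.18],[0.005,-0.005,0.24],[0.005,-0.005,0.27],[0.005,-0.005,0.276],[0.005,-0.005,0.276],[0.005,-0.005,0.276]], "rot": [[0,0,0],[0,0,0],[0,0,0],[0,0,0],[0,0,0],[0,0,0],[0,0,0]], "gripper": [-0.5,-0.5,-0.5,-0.5,-0.5,-0.5,-0.5]}}

```text
time_s: 27.32
tool_pos: [0.6731, 0.006, 0.0073]
tool_rot: [180.0, -0.1, 9.2]
force: [0.1, 0.5, -1.7]
grip_width: 0.0359
grasp_force: 30.0
```

>>> {"method": "step_arm", "body": {"delta_pos": [[0,0,0.005],[0,0,0.005]], "rot": [[0,0,0],[0,0,0]], "gripper": [-0.5,-0.5]}}

```text
time_s: 27.58
tool_pos: [0.6726, 0.0059, 0.0057]
tool_rot: [180.0, -0.0, 9.2]
force: [-0.0, -0.0, -2.2]
grip_width: 0.0358
grasp_force: 30.0
```

>>> {"method": "step_arm", "body": {"delta_pos": [[0,0,0.004],[0,0,0.004]], "rot": [[0,0,0],[0,0,0]], "gripper": [-0.5,-0.5]}}

```text
time_s: 27.82
tool_pos: [0.6727, 0.0059, 0.0053]
tool_rot: [180.0, -0.0, 9.2]
force: [-0.6, -0.6, 2.5]
grip_width: 0.0353
grasp_force: 30.0
```

>>> {"method": "step_arm", "body": {"delta_pos": [[0,0,0],[0,0,0],[0,0,0],[0,0,0],[0,0,-0.06],[0,0,-0.2],[0,0,-0.35],[-0.15,-0.15,-0.42],[-0.35,-0.35,-0.42],[-0.55,-0.55,-0.42],[-0.75,-0.75,-0.42],[-0.95,-0.95,-0.42],[-1,-1,-0.42],[-1,-1,-0.42]], "rot": [[0,0,0],[0,0,0],[0,0,0],[0,0,0],[0,0,0],[0,0,0],[0,0,0],[0,0,-0.05],[0,0,-0.15],[0,0,-0.25],[0,0,-0.35],[0,0,-0.439],[0,0,-0.439],[0,0,-0.439]], "gripper": [0.15,0.15,0.15,0.15,0.15,0.15,0.15,0.47,0.47,0.47,0.47,0.47,0.47,0.47]}}

```text
time_s: 29.58
tool_pos: [0.4436, 0.1717, 0.0897]
tool_rot: [179.9, -0.0, 47.0]
force: [0.3, 0.2, 0.2]
grip_width: 0.064
grasp_force: 0.0
```

```bash
python3 g.py .427 .1808 .045 46.9
```

```text
[0.4436 0.1717 0.0897] [179.9  -0.   47. ] [ 20.   6. -47. 114.   5.  61. -72.] 0.06403965215981142 0.0
([-0.0236, -0.0921, 0.2233], [0.0015, -0.0005, 0.0006])
```

>>> {"method": "step_arm", "body": {"delta_pos": [[-0.02,-0.09,0.05],[-0.024,-0.092,0.1],[-0.024,-0.092,0.1],[-0.024,-0.092,0.1]], "rot": [[0,0,0],[0,0,0],[0,0,0],[0,0,0]], "gripper": [0.47,0.47,0.47,0.47]}}

```text
time_s: 30.08
tool_pos: [0.4268, 0.1803, 0.0686]
tool_rot: [-180.0, 0.0, 46.9]
force: [0.1, -0.0, -0.7]
grip_width: 0.064
grasp_force: 0.0
```

```bash
python3 g.py .427 .1808 .0025 46.9; python3 - <<'E'
from cell import viewer
import cv2,numpy as np
w=viewer.read_camera("wrist")["img"]
cv2.imwrite("pics/w7.png",w[...,::-1])
E
```

```text
[0.4268 0.1803 0.0686] [-180.     0.    46.9] [ 19.   6. -47. 117.   5.  59. -74.] 0.063989586388265 0.0
([0.0025, -0.0009, 0.3306], [-0.0004, 0.0, -0.0004])
```

View pics/w7.png

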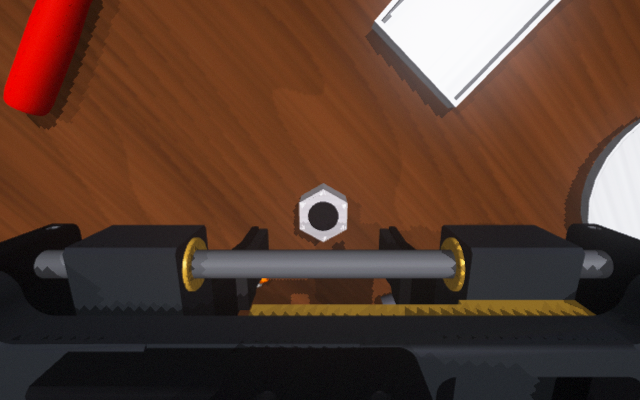

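Nut A is centred at (323,215) with its flats square to the fingers. Descending and gripping.

>>> {"method": "step_arm", "body": {"delta_pos": [[0,0,0.1],[0,0,0.22],[0,0,0.3],[0,0,0.33],[0,0,0.33],[0,0,0.33],[0,0,0.33],[0,0,0.33],[0,0,0.33],[0,0,0.33],[0,0,0.33],[0,0,0.33],[0,0,0.33]], "rot": [[0,0,0],[0,0,0],[0,0,0],[0,0,0],[0,0,0],[0,0,0],[0,0,0],[0,0,0],[0,0,0],[0,0,0],[0,0,0],[0,0,0],[0,0,0]], "gripper": [0.47,0.47,0.47,0.47,0.47,-0.5,-0.5,-0.5,-0.5,-0.5,-0.5,-0.5,-0.5]}}

```text
time_s: 31.75
tool_pos: [0.4267, 0.1805, 0.003]
tool_rot: [180.0, -0.0, 46.9]
force: [-1.8, -1.5, 5.0]
grip_width: 0.0355
grasp_force: 30.0
```

```bash
python3 g.py .609 -.005 .085 9.2
```

```text
[0.4267 0.1805 0.003 ] [180.   -0.   46.9] [ 17.  13. -46. 120.  12.  51. -79.] 0.035519809074825374 30.000665187835693
([-0.0545, 1.2995, -0.4094], [0.0002, -0.0001, 0.4388])
```

>>> {"method": "step_arm", "body": {"delta_pos": [[0,0,-0.06],[0,0,-0.2],[0,0,-0.35],[-0.01,0.15,-0.42],[-0.02,0.35,-0.42],[-0.03,0.55,-0.42],[-0.04,0.75,-0.42],[-0.05,0.95,-0.42],[-0.054,1,-0.42],[-0.054,1,-0.42]], "rot": [[0,0,0],[0,0,0],[0,0,0],[0,0,0.05],[0,0,0.15],[0,0,0.25],[0,0,0.35],[0,0,0.439],[0,0,0.439],[0,0,0.439]], "gripper": [-0.5,-0.5,-0.5,-0.5,-0.5,-0.5,-0.5,-0.5,-0.5,-0.5]}}

```text
time_s: 33.0
tool_pos: [0.5648, 0.0361, 0.0867]
tool_rot: [-179.9, 0.0, 9.2]
force: [-0.5, 0.4, -1.2]
grip_width: 0.0357
grasp_force: 30.0
```

```bash
python3 g.py .609 -.005 .0065 9.2
```

```text
[0.5648 0.0361 0.0867] [-179.9    0.     9.2] [ 24.  17. -36. 103.  11.  63. -96.] 0.03574268225184491 29.999509155750275
([0.1855, 0.2384, 0.4004], [-0.0006, 0.0005, -0.0001])
```

>>> {"method": "step_arm", "body": {"delta_pos": [[0.1,0.12,0],[0.185,0.238,0.05],[0.185,0.238,0.15],[0.185,0.238,0.26],[0.185,0.238,0.34],[0.185,0.238,0.38],[0.185,0.238,0.395],[0.185,0.238,0.395],[0.185,0.238,0.395]], "rot": [[0,0,0],[0,0,0],[0,0,0],[0,0,0],[0,0,0],[0,0,0],[0,0,0],[0,0,0],[0,0,0]], "gripper": [-0.5,-0.5,-0.5,-0.5,-0.5,-0.5,-0.5,-0.5,-0.5]}}

```text
time_s: 34.12
tool_pos: [0.6099, -0.005, 0.0086]
tool_rot: [180.0, -0.1, 9.2]
force: [0.2, -0.4, -0.8]
grip_width: 0.036
grasp_force: 30.0
```

>>> {"method": "step_arm", "body": {"delta_pos": [[0,0,0.005],[0,0,0.005]], "rot": [[0,0,0],[0,0,0]], "gripper": [-0.5,-0.5]}}

```text
time_s: 34.38
tool_pos: [0.6093, -0.0051, 0.007]
tool_rot: [180.0, -0.0, 9.2]
force: [0.0, 0.5, -1.2]
grip_width: 0.0356
grasp_force: 30.0
```

>>> {"method": "step_arm", "body": {"delta_pos": [[0,0,0.005],[0,0,0.005]], "rot": [[0,0,0],[0,0,0]], "gripper": [-0.5,-0.5]}}

```text
time_s: 34.62
tool_pos: [0.6094, -0.0051, 0.0061]
tool_rot: [180.0, -0.0, 9.2]
force: [-0.9, -0.7, 1.1]
grip_width: 0.0354
grasp_force: 30.0
```

>>> {"method": "step_arm", "body": {"delta_pos": [[0,0,0.003],[0,0,0.003]], "rot": [[0,0,0],[0,0,0]], "gripper": [-0.5,-0.5]}}

```text
time_s: 34.88
tool_pos: [0.6094, -0.0051, 0.0061]
tool_rot: [180.0, -0.0, 9.2]
force: [-2.9, 0.1, 5.9]
grip_width: 0.0357
grasp_force: 30.0
```

>>> {"method": "step_arm", "body": {"delta_pos": [[0,0,0],[0,0,0],[0,0,0],[0,0,0],[0,0,-0.06],[0,0,-0.2],[0,0,-0.35],[-0.15,-0.1,-0.42],[-0.35,-0.23,-0.42],[-0.55,-0.36,-0.42],[-0.7,-0.46,-0.42],[-0.778,-0.508,-0.42],[-0.778,-0.508,-0.42],[-0.778,-0.508,-0.42]], "rot": [[0,0,0],[0,0,0],[0,0,0],[0,0,0],[0,0,0],[0,0,0],[0,0,0],[0,0,0.08],[0,0,0.16],[0,0,0.24],[0,0,0.32],[0,0,0.375],[0,0,0.375],[0,0,0.375]], "gripper": [0.15,0.15,0.15,0.15,0.15,0.15,0.15,0.25,0.25,0.25,0.25,0.25,0.25,0.25]}}

```text
time_s: 36.62
tool_pos: [0.4406, 0.0701, 0.0899]
tool_rot: [-180.0, -0.1, -23.0]
force: [0.8, -0.1, 0.1]
grip_width: 0.0544
grasp_force: 0.0
```

```bash
python3 g.py .4395 .0703 .0 -23; python3 - <<'E'
from cell import viewer
from h import *
c=viewer.read_camera("wrist");im=c["img"].copy()
a=np.radians(-23)
for s in (-.041,-.009,.009,.044): 
    u=pix(c,[.4395+s*np.cos(a),.0703+s*np.sin(a),.0105])[0];print(u.round(1));cv2.circle(im,tuple(u.astype(int)),1,(255,0,0),-1)
cv2.imwrite("pics/w8.png",cv2.resize(im[120:280,213:427],(800,598),interpolation=2)[...,::-1])
E
```

```text
[0.4406 0.0701 0.0899] [-1.8e+02 -1.0e-01 -2.3e+01] [  23.    1.  -36.  118.    1.   61. -126.] 0.05440097797380266 0.0
([-0.0064, 0.0016, 0.4496], [-0.0004, -0.0011, 0.0001])
[324.5 248.5]
[324.5 214.7]
[324.5 194.7]
[324.6 153.9]
```

View pics/w8.png

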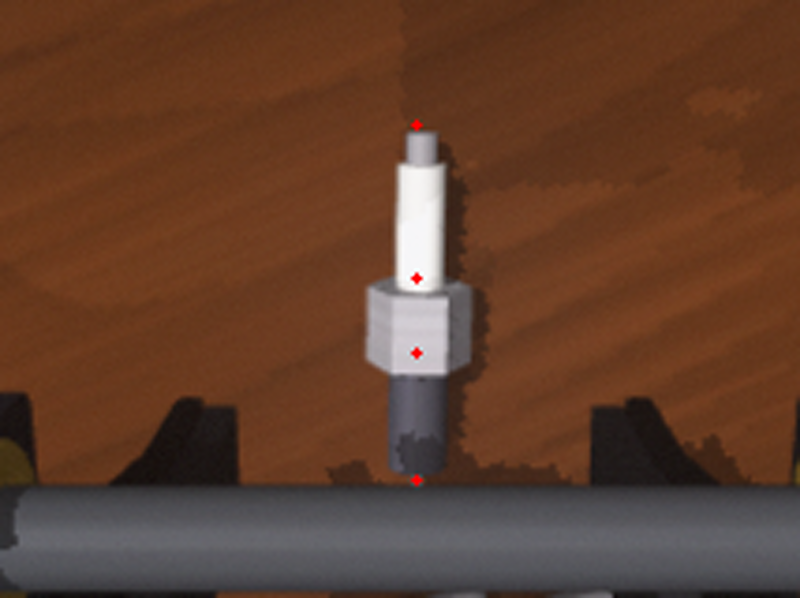

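The plug is well aligned: its hexagon sits at crop (418,325) against my predicted (417,316), about 1.5 mm toward the thread. I'll shift for that and descend.

>>> {"method": "step_arm", "body": {"delta_pos": [[-0.013,0,0.1],[-0.013,0,0.25],[-0.013,0,0.37],[-0.013,0,0.43],[-0.013,0,0.445],[-0.013,0,0.445],[-0.013,0,0.445],[-0.013,0,0.445],[-0.013,0,0.445],[-0.013,0,0.445],[-0.013,0,0.445],[-0.013,0,0.445],[-0.013,0,0.445],[-0.013,0,0.445],[-0.013,0,0.445]], "rot": [[0,0,0],[0,0,0],[0,0,0],[0,0,0],[0,0,0],[0,0,0],[0,0,0],[0,0,0],[0,0,0],[0,0,0],[0,0,0],[0,0,0],[0,0,0],[0,0,0],[0,0,0]], "gripper": [0.25,0.25,0.25,0.25,0.25,0.25,-0.7,-0.7,-0.7,-0.7,-0.7,-0.7,-0.7,-0.7,-0.7], "squeeze": 25}}

```text
time_s: 38.55
tool_pos: [0.4372, 0.0713, 0.0004]
tool_rot: [180.0, -0.0, -23.0]
force: [-0.8, -0.8, 4.0]
grip_width: 0.0227
grasp_force: 25.0
```

```bash
python3 g.py .6245 .2203 .06 4.3
```

```text
[4.372e-01 7.130e-02 4.000e-04] [180.  -0. -23.] [  22.    9.  -36.  123.    7.   50. -132.] 0.022703097157779354 24.999503195285797
([0.5703, -1.052, -0.2983], [0.0002, -0.0001, -0.3182])
```

>>> {"method": "step_arm", "body": {"delta_pos": [[0,0,-0.05],[0,0,-0.18],[0,0,-0.33],[0.08,-0.15,-0.42],[0.18,-0.35,-0.42],[0.28,-0.55,-0.42],[0.38,-0.75,-0.42],[0.5,-0.92,-0.4],[0.57,-1,-0.35],[0.57,-1,-0.35],[0.57,-1,-0.35]], "rot": [[0,0,0],[0,0,0],[0,0,0],[0,0,-0.05],[0,0,-0.13],[0,0,-0.21],[0,0,-0.29],[0,0,-0.318],[0,0,-0.318],[0,0,-0.318],[0,0,-0.318]], "gripper": [-0.7,-0.7,-0.7,-0.7,-0.7,-0.7,-0.7,-0.7,-0.7,-0.7,-0.7]}}

```text
time_s: 39.92
tool_pos: [0.6194, 0.2105, 0.0702]
tool_rot: [180.0, 0.1, 4.3]
force: [-0.6, -0.4, -0.1]
grip_width: 0.0226
grasp_force: 25.0
```

```bash
python3 g.py .6245 .2203 .0044 4.5; python3 - <<'E'
from cell import viewer
import numpy as np,cv2
w=viewer.read_camera("wrist")["img"];s=viewer.read_camera("side")["img"]
cv2.imwrite("pics/w9.png",np.hstack([cv2.resize(w[100:300,220:420],(400,400)),cv2.resize(s[150:350,120:320],(400,400))])[...,::-1])
E
```

```text
[0.6194 0.2105 0.0702] [1.8e+02 1.0e-01 4.3e+00] [   8.   30.  -39.   91.   20.   67. -121.] 0.02256050378302232 24.997752830386162
([0.0293, -0.0469, 0.3289], [0.0002, 0.0008, -0.0024])
```

View pics/w9.png

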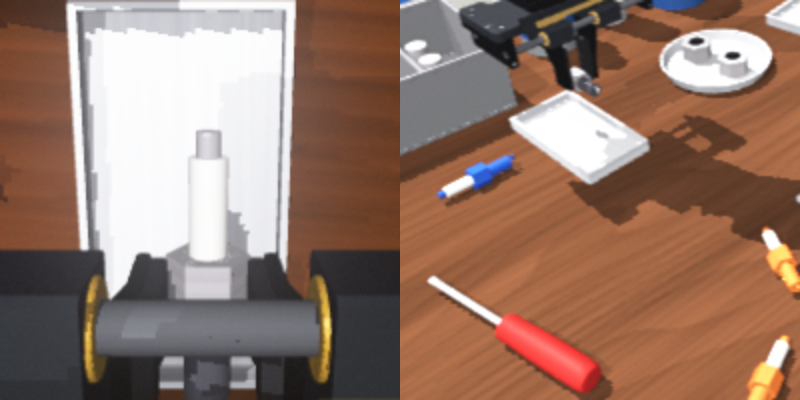

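The plug is held level and parallel to the narrow tray, and both nuts lie flat in the dish. Lowering it.

>>> {"method": "step_arm", "body": {"delta_pos": [[0.028,-0.046,0.05],[0.028,-0.046,0.15],[0.028,-0.046,0.24],[0.028,-0.046,0.3],[0.028,-0.046,0.32],[0.028,-0.046,0.325],[0.028,-0.046,0.325],[0.028,-0.046,0.325]], "rot": [[0,0,0],[0,0,0],[0,0,0],[0,0,0],[0,0,0],[0,0,0],[0,0,0],[0,0,0]], "gripper": [-0.7,-0.7,-0.7,-0.7,-0.7,-0.7,-0.7,-0.7]}}

```text
time_s: 41.02
tool_pos: [0.6256, 0.2206, 0.0059]
tool_rot: [-180.0, -0.1, 4.3]
force: [-0.7, -1.3, -0.7]
grip_width: 0.0227
grasp_force: 25.0
```

>>> {"method": "step_arm", "body": {"delta_pos": [[0,0,0.005],[0,0,0.005]], "rot": [[0,0,0],[0,0,0]], "gripper": [-0.7,-0.7]}}

```text
time_s: 41.28
tool_pos: [0.6252, 0.2203, 0.0043]
tool_rot: [180.0, -0.0, 4.3]
force: [0.0, -0.7, -1.3]
grip_width: 0.0225
grasp_force: 25.0
```

>>> {"method": "step_arm", "body": {"delta_pos": [[0,0,0.005],[0,0,0.005]], "rot": [[0,0,0],[0,0,0]], "gripper": [-0.7,-0.7]}}

```text
time_s: 41.52
tool_pos: [0.6253, 0.2204, 0.0035]
tool_rot: [180.0, -0.0, 4.3]
force: [-0.5, -1.1, 1.2]
grip_width: 0.0227
grasp_force: 25.0
```

>>> {"method": "step_arm", "body": {"delta_pos": [[0,0,0.003],[0,0,0.003]], "rot": [[0,0,0],[0,0,0]], "gripper": [-0.7,-0.7]}}

```text
time_s: 41.78
tool_pos: [0.6253, 0.2204, 0.0034]
tool_rot: [180.0, -0.0, 4.3]
force: [-2.2, -0.4, 5.0]
grip_width: 0.0224
grasp_force: 25.0
```

Contact. Releasing, rising and backing away for a final check.

>>> {"method": "step_arm", "body": {"delta_pos": [[0,0,0],[0,0,0],[0,0,0],[0,0,0],[0,0,-0.05],[0,0,-0.15],[0,0,-0.3],[0,0,-0.5],[0,0,-0.7],[-0.2,-0.2,-0.8],[-0.4,-0.4,-0.8],[-0.6,-0.6,-0.8],[-0.7,-0.8,-0.8],[-0.7,-0.9,-0.8],[-0.7,-0.9,-0.8]], "rot": [[0,0,0],[0,0,0],[0,0,0],[0,0,0],[0,0,0],[0,0,0],[0,0,0],[0,0,0],[0,0,0],[0,0,0],[0,0,0],[0,0,0],[0,0,0],[0,0,0],[0,0,0]], "gripper": [-0.25,-0.25,-0.25,-0.25,-0.25,-0.25,-0.25,-0.25,-0.25,-0.25,-0.25,-0.25,-0.25,-0.25,-0.25]}}

```text
time_s: 43.65
tool_pos: [0.4711, 0.3918, 0.1643]
tool_rot: [-179.9, -0.1, 4.5]
force: [0.7, -1.2, 0.7]
grip_width: 0.0325
grasp_force: 0.0
```

```bash
python3 - <<'E'
from cell import viewer
import numpy as np,cv2
t=viewer.read_camera("top")["img"];s=viewer.read_camera("side")["img"]
cv2.imwrite("pics/f.png",np.vstack([cv2.resize(t[70:220,200:480],(560,300),interpolation=2),cv2.resize(s[120:270,150:430],(560,300),interpolation=2)])[...,::-1])
E
```

```text
(no output)
```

View pics/f.png

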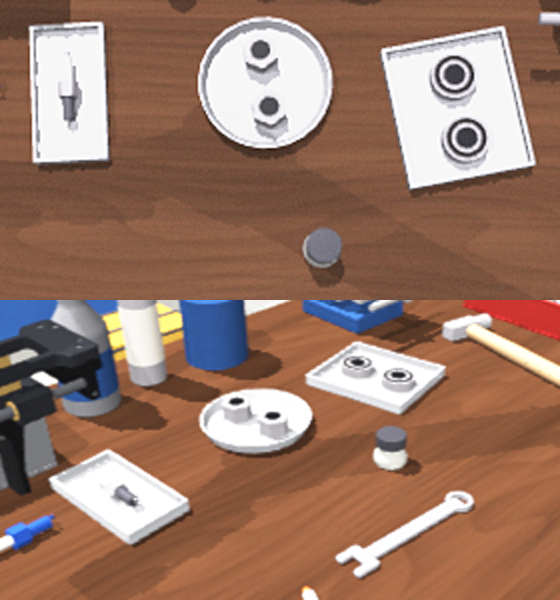

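The picture shows both bearings flat in the square tray at (455,75) and (465,138). Both nuts are flat in the dish at (262,55) and (269,112), and the plug lies lengthwise mid-tray at (69,90). The pot still stands at (322,247). Handing in.

```bash
python3 -c "
from cell import env
print(env.sign_off())"
```

```text
the job is handed in; nothing more can be done
None
```

I sorted all the parts and handed the job in after about 44 s: both bearings flat in the square tray, both nuts flat in the dish, the spark plug lengthwise mid-tray, and the grease pot untouched; the first two grasps closed on nothing because the fingertips sat higher than stated.

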